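Spacer on the jig, lever held level for gluing

TASK

Lay the round plywood spacer flat and centred on the round pedestal of the gluing jig and let go of it. Then lift the cast lever by its balance point and finish while still holding it, level and still, its underside about 5 cm above the spacer, with its big hub straight above the spacer and its small eye straight above the fork, so that I can put glue under it. Never knock the lever against the jig or spacer, and leave the square tile, the cup and the roll of tape where they are.

Things in the scene. Friction and masses are not known exactly. Their poses are not given: they have to be found in the camera images.
- spacer_center (a point): Round plywood disc, 52 mm diameter, 6 mm thick, about 20 g, lying flat loose on the bench. The point is its centre, half-way up (3 mm above its underside). z up.
- jig_seat (a point): Centre of the flat top of the jig's round pedestal (44 mm diameter, top 36 mm above the bench). The jig is a wooden board 270 x 80 x 12 mm screwed to the bench; the pedestal is near its end towards the robot. Axes: x along the board from pedestal to fork, y across, z up. The spacer on it overhangs 4 mm all round, so fingers can pass beside the pedestal.
- jig_fork (a point): Middle of the jig's fork: two low cheeks (30 mm long, inner gap 40 mm, 56 mm over the outsides) near the board's other end. The point lies 200 mm from jig_seat along the board, at the height of the cheeks' tops, 46 mm above the bench. Same axes as jig_seat.
- lever_balance (a point): Balance point of a loose cast aluminium lever, about 0.4 kg, standing on the bench. A straight arm (14 mm wide, from 20 to 40 mm above the bench) joins a big and a small round end. The point is mid-section in the arm, 30 mm above the underside, 63.5 mm from the hub's axis towards the eye: near the hub, not at mid-length. Axes: x along the arm from hub to eye, y across, z up.
- lever_hub (a point): Centre of the underside of the lever's big round hub (50 mm diameter, 44 mm high), same axes as lever_balance.
- lever_eye (a point): Centre of the underside of the lever's small round eye (28 mm diameter, 42 mm high), 200 mm from lever_hub, same axes.
- tile: Bystander: square plywood tile 50 x 50 x 6 mm lying on the bench. Origin at the centre of its underside.
- cup: Bystander: small white open cup, 68 mm across, 45 mm high. Origin at the centre of its underside.
- tape: Bystander: roll of tape lying flat, 84 mm across, 24 mm high. Origin at the centre of its underside.
Not all that is in view belongs to the job. There is more than one size of the part that bears lever_balance; the job needs the smallest.

How it is judged:
By the outcome, as a careful person would: the job done as asked, in the order asked, and still so for the second after the job is handed in, while the arm keeps its last pose, push and grip.
It also fails if it takes over 61 s, if anything falls off the work surface, if the arm or the gripper's body presses on something with over 40 N, if the wrist force passes 120 N, or if a joint passes its speed limit or range.

ROBOT

A 7-joint arm with a two-finger parallel gripper is mounted at the origin on the work surface. World frame = base frame: x ahead of the robot, y to its left, z up, the work surface at z = 0. Lengths are in mm, angles in rad, forces in N, time in s.
With the tool pointing down it reaches from about 400 to 875 mm from the base axis. Payload 4.4 kg.
Tool frame: the origin (TCP) lies at the very end of the fingers, on their centre line; the grasp point (between the pads) lies ctrl.grip_depth behind it (ctrl.grip_depth is the distance from the TCP to the grasp point, in mm); z points along the fingers, y is the direction in which the jaws open and shut (so a half turn about z gives the same grasp; the last joint's range is limited). The gripper opens to 85 mm and grips with 20 to 120 N. Pads are 22 mm wide; open, the fingers measure 114 mm over their backs; the gripper's body (76 mm by 85 mm) begins 54 mm behind the grasp point. The pads swing forward as they close: fully open they stand 13 mm farther back than shut.
Start: joints at [-1.333, 0.628, 0.038, 1.517, -0.027, 0.996, -0.02], TCP at [194.422, 620.256, 231.313] pointing down, gripper open.
Joint ranges: [-3.06, 3.06], [-0.37, 2.12], [-1.25, 1.32], [0.18, 2.47], [-1.1, 4.24], [0.23, 1.98], [-2.94, 2.94]. Speed limits (rad/s): [2.57, 2.57, 3.14, 3.14, 3.14, 3.14, 3.14].

INTERFACE

Orientations are given as [roll, pitch, yaw] about the fixed x, y, z axes, in that order (R = Rz(yaw) Ry(pitch) Rx(roll)).
In Python, from cell import ctrl gives the robot as it stands.
- The arm moves only by the tool servo_tool, never from a script. Its argument "commands" is one flat list of numbers, 5 for each row, row after row: the shift along the tool's x, y, z in units of 25 mm (1.0 is 25 mm), then the turn about the tool's z in units of 6 degrees (1.0 is 6 degrees), then the closure, from 0 (fully open) to 1 (shut). In form: [tx, ty, tz, twist, gripper, tx, ty, tz, twist, gripper, ...]. A call has 1 to 10 rows; each row is the pose to reach, as a shift and turn from the pose commanded when the call began, along the tool's axes at that moment; what a row does not reach only later rows make up. A row lasts 1/12 s, in which the tool goes at most 41.7 mm and 7.16 degrees, less where a joint would pass 70% of its speed; a pose out of reach is approached as far as the arm can. A call with a gripper value outside its range is refused whole. The fingers move at their own pace and stop on an object; the grip force is fixed at half the most. Time passes only in rows, so rows that repeat a pose let the fingers close. It gives the time, the measured TCP pose, the force and the opening at its end, in the units of the state.
- ctrl.read_state(): the state, without advancing time (a new reading comes with each control period).
- ctrl.get_image(name): name is "scene" or "top"; returns a dict with "img" (480x640x3 uint8, blue, green, red), "K" (3x3 intrinsics, pixels), "T" (4x4, takes a point from camera to world coordinates). Camera axes: x right, y down, z forward; pixel columns grow to the right and rows downward; lengths in mm; the calibration is good to about 2 mm. A picture is of the moment at which its call begins. There is no depth.
- ctrl.finish_job(): hands the job in, once; it reports no verdict.
The state is a dict: "clock": time; "qpos": joint angles; "qd": joint speeds; "tau": joint torques, N m; "eef_pos": TCP position; "tool_rot": TCP orientation; "force": force on the tool from outside, world axes, zero at the start; "torque": the same for the moment, N m; "width": finger opening in mm.
Only numpy, scipy, OpenCV 4.12 (cv2) and the standard library are available. Lean on these libraries where they do the work, as an engineer would, in place of code of your own. Each camera call takes 0.05 s, during which the arm holds its last target.

## Working session

There is one attempt and no reset: what is moved stays moved. The work goes in short steps, Python scripts to look and compute and a tool call to move; the robot and the scene stay as the last step left them, time stands still between calls to the robot, and variables do not carry over. Pictures are saved under pics/ and viewed, and the job is handed in when it is done.

Besides the shell and the picture viewer there is one more tool, called as a command line: name --argument value ..., lists and objects as JSON in quotes. servo_tool: Moves the arm, as the interface text tells. Its arguments: {"type":"object","properties":{"commands":{"type":"array","items":{"type":"number"}}},"required":["commands"]}

```bash
mkdir -p pics; ls; python3 - <<'E'
from cell import ctrl
import cv2,numpy as np
s=ctrl.read_state()
for k,v in s.items(): print(k,v)
print(ctrl.grip_depth)
for n in("scene","top"):
    d=ctrl.get_image(n); cv2.imwrite(f"pics/{n}0.png",d["img"]); print(n,d["K"].tolist(),np.round(d["T"],4).tolist())
E
```

```text
pics
clock 0.0
qpos [-1.33281205  0.62934844  0.03842062  1.51837829 -0.02702192  0.99629856
 -0.02001996]
qd [ 0.00023675 -0.00025164  0.00082935  0.00086125 -0.00142849 -0.00044514
  0.00147254]
tau [-3.01923328e-04 -5.63393748e+01  1.22581903e+00 -1.93446708e+01
  1.08333942e-02  1.02764368e-02  1.00062508e-05]
eef_pos [194.20226414 619.6486637  230.38390614]
tool_rot [-3.13967701e+00 -5.20572356e-06  2.83779351e+00]
force [ 0.4971485  -0.60475964  0.90455895]
torque [ 0.00726016 -0.04185194 -0.0990115 ]
width 85.11264020238255
18.700000000000003
scene [[595.7056411201207, 0.0, 308.9691499028212], [0.0, 595.7056411201207, 235.6474462405301], [0.0, 0.0, 1.0]] [[0.7747, 0.4663, -0.4271, 1061.6405], [0.6324, -0.5732, 0.5211, -625.3537], [-0.0019, -0.6738, -0.7389, 1022.3579], [0.0, 0.0, 0.0, 1.0]]
top [[605.7953953539021, 0.0, 328.1442642919905], [0.0, 605.7953953539021, 232.1094173340712], [0.0, 0.0, 1.0]] [[0.0098, -0.9833, 0.1819, 257.3415], [-0.9999, -0.0079, 0.0113, 57.0903], [-0.0097, -0.182, -0.9832, 1325.5498], [0.0, 0.0, 0.0, 1.0]]
```

View pics/scene0.png

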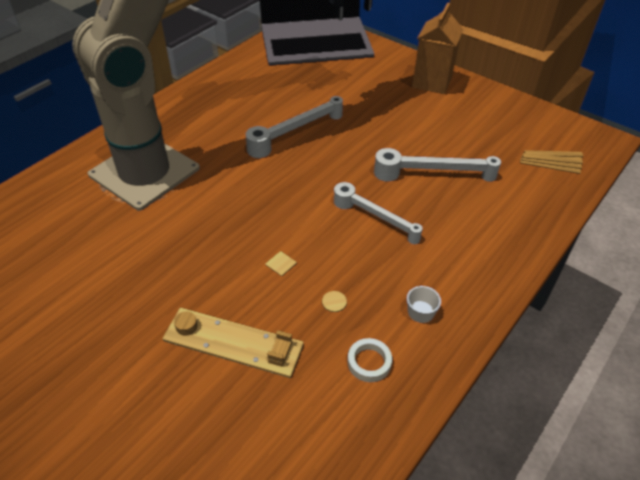

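View pics/top0.png

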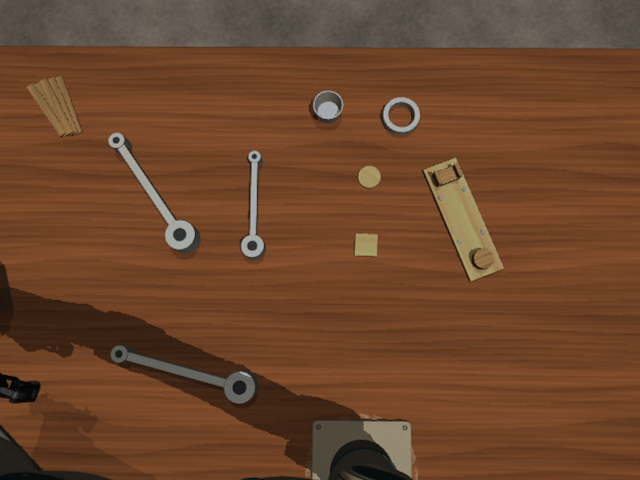

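The top picture shows the smallest lever with its hub at (252,246) and eye at (254,157). The disc is at (369,177), the tile at (366,245), and the jig pedestal at (483,258) with its fork at (446,175). The cup is at (328,106) and the tape at (401,115).

```bash
cat > h.py <<'E'
import cv2,numpy as np
from cell import ctrl
def proj(d,P):
    T=d["T"];p=T[:3,:3].T@(np.asarray(P,float)-T[:3,3]);q=d["K"]@p;return q[:2]/q[2]
def ray(d,uv,z):
    T=d["T"];v=T[:3,:3]@np.linalg.solve(d["K"],[uv[0],uv[1],1.]);o=T[:3,3]
    return o+v*(z-o[2])/v[2]
def circ(c,r,z,n=72):
    a=np.linspace(0,2*np.pi,n);return np.c_[c[0]+r*np.cos(a),c[1]+r*np.sin(a),0*a+z]
def draw(img,d,P,col,s,o):
    q=np.array([proj(d,p) for p in P]);q=((q+.5-o)*s-.5)
    cv2.polylines(img,[np.round(q*8).astype(np.int32)],False,col,1,cv2.LINE_AA,3)
def crop(d,x0,y0,x1,y1,s):
    return cv2.resize(d["img"][y0:y1,x0:x1],None,fx=s,fy=s,interpolation=cv2.INTER_CUBIC)
E
python3 - <<'E'
from h import *
d=ctrl.get_image("top")
for n,uv,z in [("hub",(252,246),44),("eye",(254,157),42),("disc",(369,177),6),("tile",(366,245),6),("ped",(483,258),36),("fork",(446,175),46),("cup",(328,106),45),("tape",(401,115),24)]: print(n,ray(d,uv,z).round(1))
cv2.imwrite("pics/c1.png",crop(d,220,130,290,270,4));cv2.imwrite("pics/c2.png",crop(d,340,150,520,290,4))
e=ctrl.get_image("scene")
cv2.imwrite("pics/c3.png",crop(e,320,170,440,310,4));cv2.imwrite("pics/c4.png",crop(e,155,240,355,380,4))
E
```

```text
hub [462.8 234.9  44. ]
eye [662.2 237.3  42. ]
disc [628.4 -18.4   6. ]
tile [473.2 -11.4   6. ]
ped [ 442.2 -260.4   36. ]
fork [ 622.9 -184.1   46. ]
cup [781.  75.  45.]
tape [769.  -90.1  24. ]
```

View pics/c1.png

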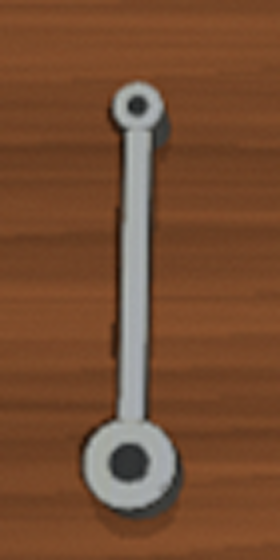

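View pics/c2.png

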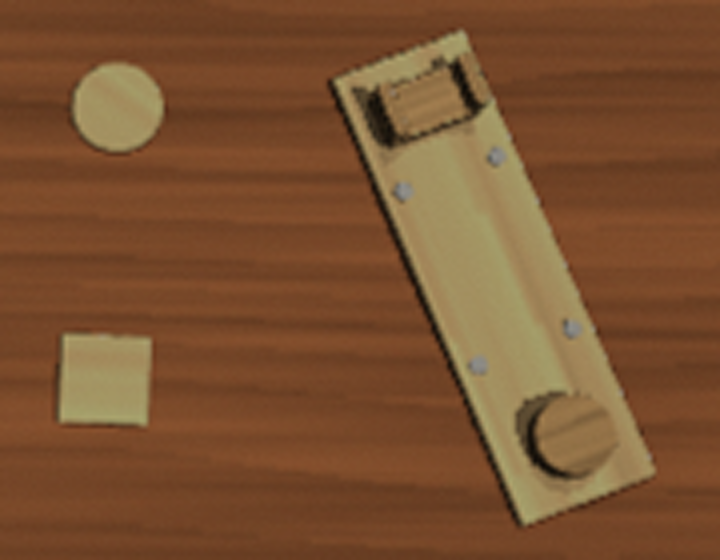

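View pics/c3.png

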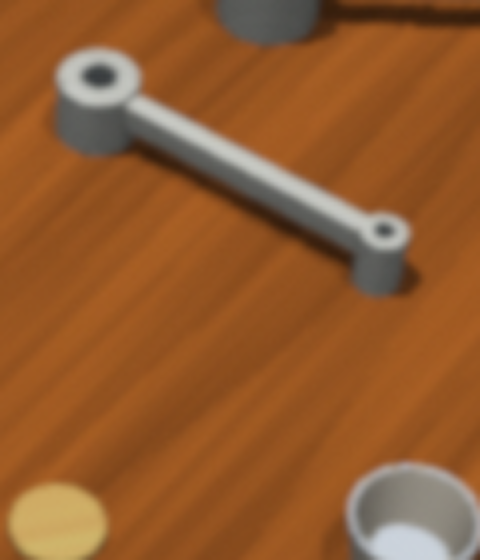

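View pics/c4.png

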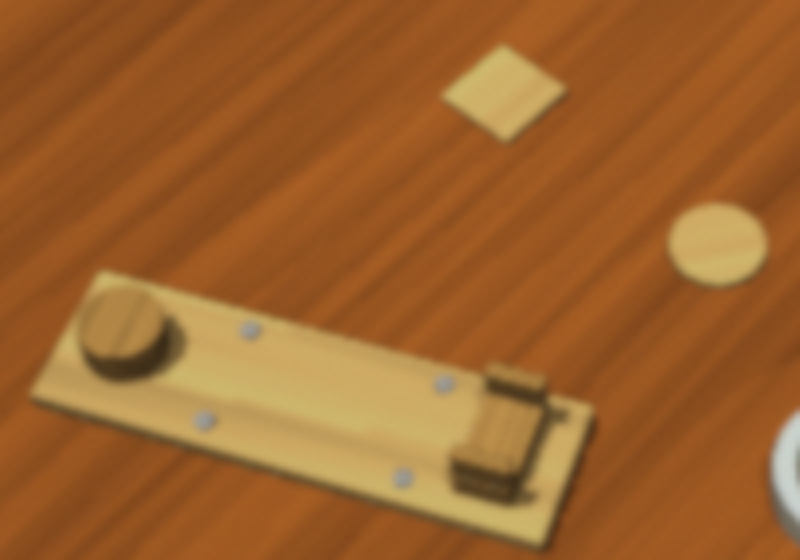

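```bash
cat > meas.py <<'E'
from h import *
def f(c):return (np.array(c)+.5)/4-.5
D={n:ctrl.get_image(n) for n in("top","scene")}
def seg(n,box,m,):
    x0,y0,x1,y1=box;im=cv2.resize(D[n]["img"][y0:y1,x0:x1],None,fx=4,fy=4,interpolation=cv2.INTER_CUBIC)
    k=m(im.astype(int)).astype(np.uint8)*255
    c=cv2.findContours(k,cv2.RETR_CCOMP,cv2.CHAIN_APPROX_NONE)
    out=[]
    for q in c[0]:
        if len(q)>20:
            M=cv2.moments(q)
            if M["m00"]>100:out.append((M["m00"]/16,(f([M["m10"]/M["m00"],M["m01"]/M["m00"]])+[x0,y0]).round(2)))
    return sorted(out,key=lambda t:-t[0])[:5]
yel=lambda im:(im[...,1]-im[...,0]>35)&(im[...,1]>115)
yelt=lambda im:(im[...,1]>110)
E
python3 - <<'E'
from meas import *
for n,box in(("top",(350,160,390,195)),("scene",(315,285,352,315))):
    im=D[n]["img"];print(n,im[(box[1]+box[3])//2,(box[0]+box[2])//2],im[box[1]+1,box[0]+1])
    for th in (95,110,120): 
        r=seg(n,box,lambda im:im[...,1]>th)
        for a,c in r[:1]:print(th,a,c,ray(D[n],c,6).round(1), (4*a/np.pi)**.5)
g=lambda im:(im.min(2)>T)
for n,box in(("top",(225,140,280,265)),("scene",(325,175,430,245))):
    for T in (110,130):
        for a,c in seg(n,box,lambda im:im.min(2)>T):print(n,T,round(a),c,ray(D[n],c,44).round(1),ray(D[n],c,42).round(1))
for n in D:
    box=(238,225,268,262) if n=="top" else (330,180,358,212)
    im=D[n]["img"];print(im[246,252] if n=="top" else im[189,344])
E
```

```text
top [ 96 143 163] [ 40  72 119]
95 389.21875 [369.05 176.18] [630.3 -18.6   6. ] 22.261372465604836
110 371.78125 [369.04 176.22] [630.2 -18.5   6. ] 21.75698943997238
120 360.4375 [369.02 176.25] [630.2 -18.5   6. ] 21.42249468212048
scene [101 171 207] [ 34  90 161]
95 451.40625 [333.81 300.4 ] [631.  -18.3   6. ] 23.97390848903464
110 409.78125 [333.87 300.48] [631.2 -18.4   6. ] 22.841840823169353
120 388.78125 [333.88 300.5 ] [631.3 -18.4   6. ] 22.248857538120188
top 110 910 [252.77 213.51] [534.1 235.6  44. ] [534.6 235.9  42. ]
top 110 84 [251.77 245.25] [464.5 235.5  44. ] [464.8 235.7  42. ]
top 110 23 [253.87 156.  ] [663.8 237.4  44. ] [664.5 237.7  42. ]
top 130 850 [252.74 214.11] [532.8 235.6  44. ] [533.2 235.9  42. ]
top 130 93 [251.77 245.28] [464.4 235.5  44. ] [464.7 235.7  42. ]
top 130 28 [253.88 156.01] [663.8 237.4  44. ] [664.5 237.6  42. ]
scene 110 713 [372.88 205.29] [551.1 232.7  44. ] [550.1 234.4  42. ]
scene 110 32 [344.4  188.57] [465.4 236.3  44. ] [464.2 238.   42. ]
scene 110 7 [415.62 227.11] [665.9 236.2  44. ] [665.1 237.9  42. ]
scene 130 619 [372.29 204.83] [549.2 233.   44. ] [548.1 234.8  42. ]
scene 130 41 [344.39 188.57] [465.4 236.3  44. ] [464.2 238.   42. ]
scene 130 12 [415.67 227.13] [666.  236.2  44. ] [665.2 237.9  42. ]
[53 55 52]
[65 63 60]
```

```bash
python3 - <<'E'
from meas import *
# marks in crop px
top=lambda p:f(p)+[340,150]; sc=lambda p:f(p)+[155,240]
for nm,d,g,C in(("top",D["top"],top,[(332,80),(463,31),(656,472),(522,525)]),("scene",D["scene"],sc,[(598,408),(546,537),(31,393),(102,272)])):
    P=np.array([ray(d,g(c),12)[:2] for c in C]);print(nm,P.round(1).tolist(),"mean",P.mean(0).round(1))
    for i in range(4): 
        v=P[(i+1)%4]-P[i];print(np.linalg.norm(v).round(1),np.arctan2(v[1],v[0]).round(4))
for nm,d,g,cs in(("top",D["top"],top,{"ped":(576,436,36),"c1":(360,104,46),"c2":(472,80,46)}),("scene",D["scene"],sc,{"ped":(124,325,36)})):
    for k,(u,v,z) in cs.items():print(nm,k,ray(d,g((u,v)),z).round(1))
# screws in both
for nm,d,g,C in(("top",D["top"],top,[(497,156),(571,328),(479,365),(402,190)]),("scene",D["scene"],sc,[(404,477),(205,420),(250,329),(444,383)])):
    P=np.array([ray(d,g(c),13)[:2] for c in C]);print("screws",P.round(1).tolist(),P.mean(0).round(1))
E
```

```text
top [[644.7, -138.4], [673.8, -212.6], [424.9, -310.3], [395.3, -236.6]] mean [ 534.7 -224.5]
79.7 -1.1967
267.4 -2.7677
79.4 1.9522
268.0 0.3751
scene [[649.3, -138.4], [675.5, -208.8], [425.5, -309.4], [398.3, -237.2]] mean [ 537.1 -223.4]
75.1 -1.2147
269.5 -2.7589
77.2 1.9313
269.8 0.375
top ped [ 440.8 -261.7   36. ]
top c1 [ 621.2 -148.4   46. ]
top c2 [ 635.2 -209.7   46. ]
scene ped [ 446.4 -261.4   36. ]
screws [[601.2, -229.2], [504.0, -266.8], [483.0, -215.7], [581.3, -176.0]] [ 542.3 -221.9]
screws [[601.8, -227.8], [504.3, -266.1], [483.3, -214.2], [581.1, -176.0]] [ 542.6 -221. ]
```

```bash
cat > ov.py <<'E'
from meas import *
import sys
sx,sy,yw,nm=float(sys.argv[1]),float(sys.argv[2]),float(sys.argv[3]),sys.argv[4]
R=np.array([[np.cos(yw),-np.sin(yw)],[np.sin(yw),np.cos(yw)]])
def L(pts,z):
    return [np.r_[R@np.array(p)+[sx,sy],z] for p in pts]
def rect(cx,cy,w,h):return [(cx-w/2,cy-h/2),(cx+w/2,cy-h/2),(cx+w/2,cy+h/2),(cx-w/2,cy+h/2),(cx-w/2,cy-h/2)]
o=[]
for n,box in(("top",(415,145,515,290)),("scene",(158,290,308,390))):
    d=D[n];s=5;im=crop(d,*box,s);b=np.array(box[:2])
    draw(im,d,L(rect(100,0,270,80),12),(255,0,0),s,b)
    draw(im,d,circ((sx,sy),22,36),(255,0,255),s,b)
    for y in(-24,24):draw(im,d,L(rect(200,y,30,8),46),(0,255,0),s,b)
    cv2.imwrite(f"pics/{nm}_{n}.png",im)
E
python3 ov.py 443.5 -261 0.376 o1
```

```text
(no output)
```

View pics/o1_top.png

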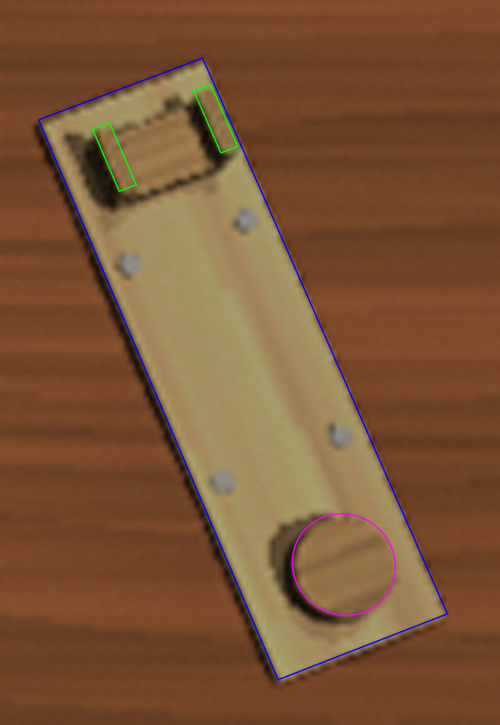

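View pics/o1_scene.png

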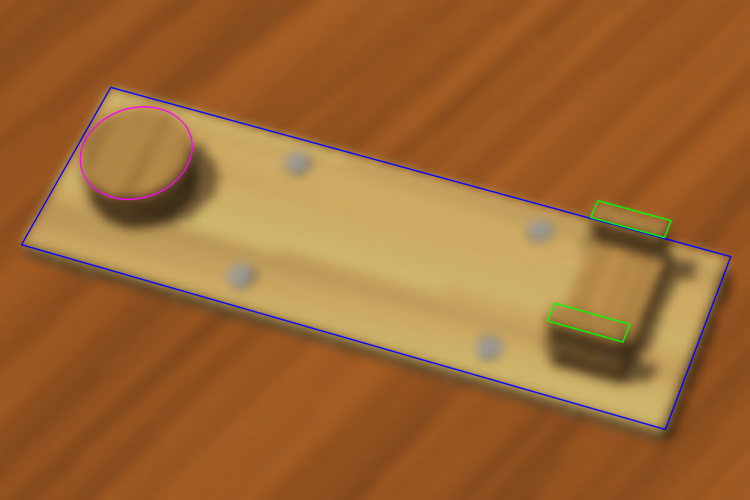

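Both overlays match the pixels well: pedestal top, board outline and cheeks. So the seat is at about (443.5,-261) with yaw 0.376. The disc is at (630.7,-18.5), and the lever runs from hub (464.9,235.9) to eye (664.8,237.8).

```bash
cat > mv.py <<'E'
# usage: mv.py cx cy cyaw_deg tx ty tz tyaw_deg cz : commanded pose -> target; prints units
import sys,numpy as np
cx,cy,cz,cw,tx,ty,tz,tw=map(float,sys.argv[1:9]);a=np.radians(cw)
d=np.array([tx-cx,ty-cy]);X=np.array([np.cos(a),np.sin(a)]);Y=np.array([np.sin(a),-np.cos(a)])
u=np.array([d@X/25,d@Y/25,(cz-tz)/25,-(tw-cw)/6]);print("units",u.round(3),"rows",np.linalg.norm(u[:3])*25/41.7,abs(u[3])*6/7.16)
r=u.round(2);e=r[0]*25*X+r[1]*25*Y
print("new cmd",(cx+e[0]).round(2),(cy+e[1]).round(2),round(cz-r[2]*25,2),round(cw-r[3]*6,2))
E
python3 mv.py 194.422 620.256 231.313 162.595 630.7 -18.5 150 90
```

```text
units [-24.295 -19.16    3.253  12.099] rows 18.65207291172565 10.138966480446927
new cmd 630.59 -18.46 150.06 90.0
```

servo_tool --commands '[-12,-9.5,0.6,6,0,-12,-9.5,0.6,6,0,-12,-9.5,0.6,6,0,-12,-9.5,0.6,6,0,-12,-9.5,0.6,6,0,-12,-9.5,0.6,6,0,-12,-9.5,0.6,6,0,-12,-9.5,0.6,6,0,-12,-9.5,0.6,6,0,-12,-9.5,0.6,6,0]'

```text
clock: 1.33
eef_pos: [414.2, 296.3, 216.7]
tool_rot: [3.141, 0.005, 2.199]
force: [0.8, -0.9, 0.4]
width: 85.6
```

```bash
python3 - <<'E'
from cell import ctrl
for i in range(2):
    s=ctrl.read_state();print(s["clock"],s["eef_pos"],s["tool_rot"],s["qpos"],s["qd"]);ctrl.get_image("top")
s=ctrl.read_state();print(s["clock"],s["eef_pos"],s["tool_rot"],s["qpos"],s["qd"])
E
python3 mv.py 409.7 303.9 216.3 126.6 630.7 -18.5 150 90
```

```text
1.3333 [414.168243   296.28065265 216.67046615] [3.14145082 0.00463385 2.19913214] [-0.83570624  0.45570248  0.22319184  1.92660281 -0.13322362  0.77347196
  0.08927233] [ 0.11782017  0.00681396 -0.06674753 -0.00858932 -0.04397287 -0.00452608
  0.10818085]
1.3833 [413.37650795 297.92624141 216.66671577] [3.14129826 0.00324386 2.19958257] [-0.83712993  0.45595349  0.22163736  1.92589011 -0.13429346  0.77371848
  0.0876006 ] [-0.06903126  0.00445069 -0.05787065 -0.01832394 -0.02755877  0.00641999
 -0.05808962]
1.4333 [411.47277662 301.14158052 216.58674678] [3.14126630e+00 1.00304314e-03 2.20329565e+00] [-0.84052598  0.45628494  0.21836705  1.92504696 -0.13553943  0.77398585
  0.08579194] [-0.06156211  0.00728352 -0.0590733  -0.01480105 -0.02050968  0.00241307
 -0.02079943]
units [-15.624  -0.592   2.652   6.1  ] rows 9.507371097313989 5.111731843575418
new cmd 630.68 -18.39 150.05 90.0
```

servo_tool --commands '[-15.62,-0.6,2.65,6.1,0,-15.62,-0.6,2.65,6.1,0,-15.62,-0.6,2.65,6.1,0,-15.62,-0.6,2.65,6.1,0,-15.62,-0.6,2.65,6.1,0,-15.62,-0.6,2.65,6.1,0,-15.62,-0.6,2.65,6.1,0,-15.62,-0.6,2.65,6.1,0,-15.62,-0.6,2.65,6.1,0,-15.62,-0.6,2.65,6.1,0]'

```text
clock: 2.27
eef_pos: [632.8, -22.1, 149.3]
tool_rot: [3.14, 0.002, 1.569]
force: [-0.1, -0.7, 0.5]
width: 85.6
```

servo_tool --commands '[0,0,0,0,0.3,0,0,0,0,0.3,0,0,0,0,0.3,0,0,0,0,0.3,0,0,0,0,0.3,0,0,0,0,0.3]'

```text
clock: 2.77
eef_pos: [630.2, -16.8, 150.4]
tool_rot: [3.141, -0.001, 1.573]
force: [-0.1, 0.5, 0.2]
width: 59.8
```

```bash
python3 - <<'E'
from meas import *
s=ctrl.read_state();print(s["clock"],s["eef_pos"],s["tool_rot"],s["width"],s["force"],ctrl.grip_depth,s["qd"].round(3) if hasattr(s["qd"],"round") else s["qd"])
p=s["eef_pos"]
a=crop(D["top"],310,110,430,240,4).copy()
for n,b in(("top",(310,110,430,240)),("scene",(270,180,400,320))):
    im=crop(D[n],*b,4);q=((proj(D[n],p)+.5-b[:2])*4-.5).round().astype(int);cv2.circle(im,tuple(map(int,q)),3,(0,0,255),-1)
    cv2.imwrite(f"pics/g1_{n}.png",im)
E
```

```text
2.8667 [630.29252271 -17.61842347 150.35839863] [ 3.14129928e+00 -3.67283921e-04  1.57191311e+00] 59.63431938375904 [-0.30329993  0.03131488 -1.05265415] 18.700000000000003 [ 0.007  0.003  0.003 -0.003 -0.001  0.001  0.   ]
```

View pics/g1_top.png

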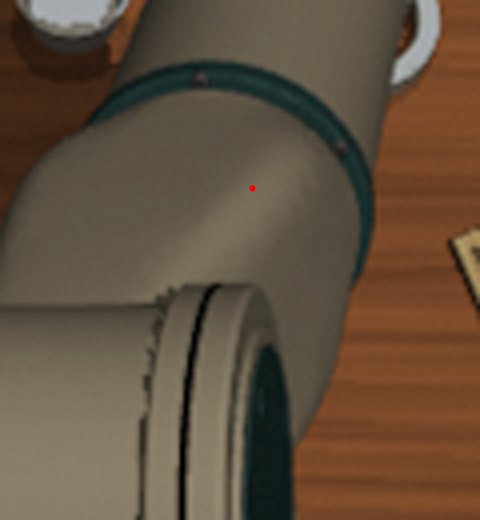

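View pics/g1_scene.png

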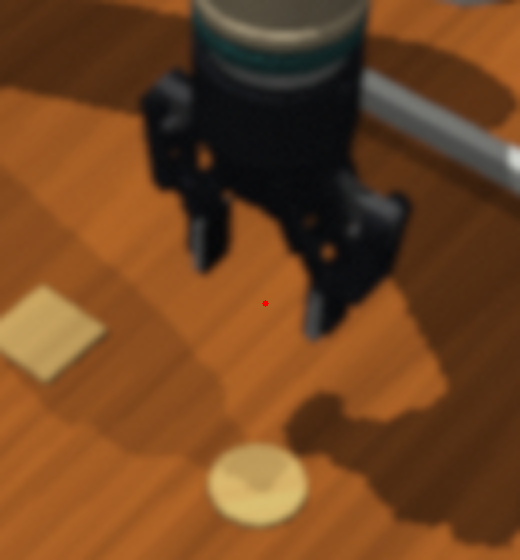

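```bash
python3 - <<'E'
from meas import *
b=np.array((270,180,400,320))
im=crop(D["scene"],*b,6)
d=D["scene"]
for z,c in((150,(0,0,255)),(155,(0,255,255)),(160,(0,255,0))):
  for s in(-1,1):
    x=630.3+s*30
    draw(im,d,[(x,-17.6-11,z),(x,-17.6+11,z)],c,6,b[:2]);draw(im,d,[(x+s*8,-17.6-11,z),(x+s*8,-17.6+11,z)],c,6,b[:2])
cv2.imwrite("pics/g2.png",im[200:560,200:640])
E
```

```text
(no output)
```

View pics/g2.png

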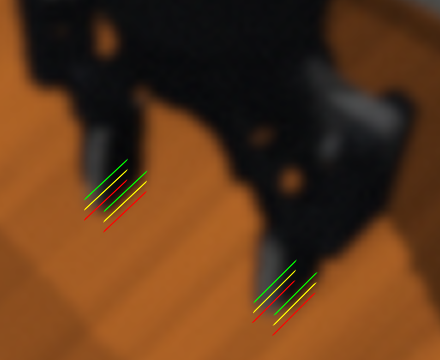

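servo_tool --commands '[-0.03,0,4,0,0.27,-0.03,0,5.6,0,0.27,-0.03,0,5.6,0,0.27,-0.03,0,5.6,0,0.27,-0.03,0,5.6,0,0.27,-0.03,0,5.6,0,0.27,-0.03,0,5.6,0,0.27,-0.03,0,5.6,0,0.27]'

```text
clock: 3.63
eef_pos: [632.2, -19.6, 12.2]
tool_rot: [3.138, 0.0, 1.571]
force: [-0.1, 0.3, 0.6]
width: 62.1
```

```bash
python3 - <<'E'
from meas import *
s=ctrl.read_state();print(s["clock"],s["eef_pos"],s["tool_rot"],s["width"],s["force"])
b=np.array((280,250,390,340));d=D["scene"]
im=crop(d,*b,6)
p=s["eef_pos"]
for z,c in((0,(0,0,255)),(10,(0,255,0))):
  for k in(-1,1):
    x=p[0]+k*s["width"]/2
    draw(im,d,[(x,p[1]-11,z),(x,p[1]+11,z)],c,6,b[:2])
cv2.imwrite("pics/g3.png",im)
E
```

```text
3.7333 [631.77916785 -19.31471923  11.97164229] [ 3.13826362e+00 -2.63055460e-05  1.57081105e+00] 62.36529355575474 [-0.73643649  0.10538547  0.51783944]
```

View pics/g3.png

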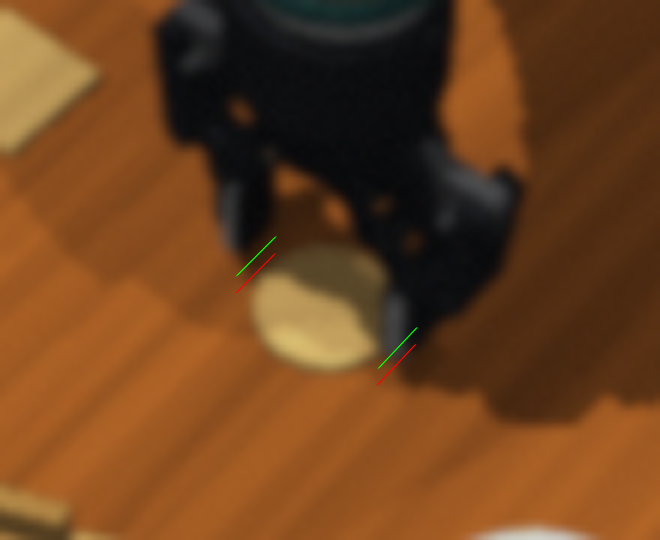

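servo_tool --commands '[0,0,0.2,0,0.27,0,0,0.4,0,0.27,0,0,0.48,0,0.27,0,0,0.48,0,0.27,0,0,0.48,0,0.27]'

```text
clock: 4.15
eef_pos: [630.1, -19.3, -2.3]
tool_rot: [-3.141, -0.0, 1.571]
force: [0.2, 0.2, -0.1]
width: 62.3
```

servo_tool --commands '[0,0,0.05,0,0.27,0,0,0.1,0,0.27,0,0,0.1,0,0.27,0,0,0.1,0,0.27]'

```text
clock: 4.48
eef_pos: [630.3, -19.3, -4.5]
tool_rot: [-3.141, -0.0, 1.571]
force: [0.9, 0.4, -0.2]
width: 62.3
```

servo_tool --commands '[0,0,0.04,0,0.27,0,0,0.04,0,0.27,0,0,0.04,0,0.27]'

```text
clock: 4.73
eef_pos: [630.4, -19.3, -5.4]
tool_rot: [-3.142, -0.0, 1.571]
force: [-0.3, 0.3, 0.1]
width: 62.6
```

servo_tool --commands '[0,0,0,0,0.35,0,0,0,0,0.4,0,0,0,0,0.45,0,0,0,0,0.5,0,0,0,0,0.6,0,0,0,0,0.6,0,0,0,0,0.6]'

```text
clock: 5.32
eef_pos: [631.4, -19.5, -2.6]
tool_rot: [3.139, -0.001, 1.57]
force: [-2.8, 0.1, 18.6]
width: 48.8
```

```bash
python3 - <<'E'
from meas import *
s=ctrl.read_state();print(s["clock"],s["eef_pos"],s["tool_rot"],s["width"],s["force"])
cv2.imwrite("pics/g4.png",crop(D["scene"],280,250,390,340,6))
E
```

```text
5.4167 [631.32338982 -19.48160687  -2.63231864] [ 3.13952768e+00 -5.54569223e-04  1.57047906e+00] 48.831028232432246 [-2.91448385  0.35625046 18.47746805]
```

View pics/g4.png

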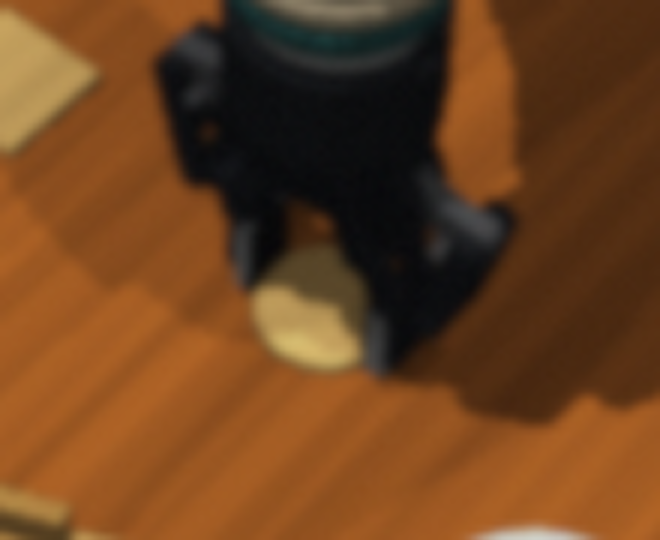

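servo_tool --commands '[0,0,-0.1,0,0.6,0,0,-0.2,0,0.6,0,0,-0.6,0,0.6,0,0,-1,0,0.6,0,0,-2,0,0.6,0,0,-3,0,0.6,0,0,-3.4,0,0.6,0,0,-3.4,0,0.6,0,0,-3.4,0,0.6,0,0,-3.4,0,0.6]'

```text
clock: 6.25
eef_pos: [629.5, -19.0, 78.5]
tool_rot: [-3.14, -0.0, 1.571]
force: [-0.2, -0.0, -0.8]
width: 48.5
```

```bash
python3 - <<'E'
from meas import *
s=ctrl.read_state();print(s["clock"],s["eef_pos"],s["tool_rot"],s["width"],s["force"])
cv2.imwrite("pics/g5.png",crop(D["scene"],280,200,390,320,5))
E
```

```text
6.35 [629.27482008 -19.18488246  78.07524323] [-3.13889442e+00 -1.14160562e-04  1.57073647e+00] 48.55569649065434 [-0.09636046 -0.6049809   0.07760133]
```

View pics/g5.png

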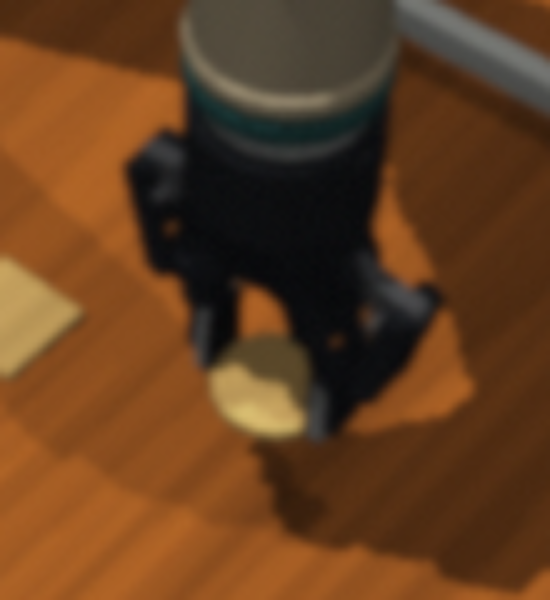

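```bash
cat > ov2.py <<'E'
from meas import *
import sys
s=ctrl.read_state();p=s["eef_pos"];print(s["clock"],p,s["width"],s["force"])
dx,dy,dz=map(float,sys.argv[1:4])
d=D["scene"];c=np.array([p[0]+dx,p[1]+dy]);q=proj(d,np.r_[c,p[2]+dz]);b=np.r_[np.maximum(q-40,0),q+40].astype(int)
im=crop(d,*b,8);draw(im,d,circ(c,26,p[2]+dz+6),(255,0,255),8,b[:2]);draw(im,d,circ(c,26,p[2]+dz),(255,0,0),8,b[:2])
cv2.imwrite("pics/%s.png"%sys.argv[4],im)
E
python3 ov2.py 0 0.9 2.6 d1
python3 mv.py 630.7 -19.15 79.55 90 443.5 -262 90 90
```

```text
6.45 [629.57083477 -19.32981615  78.30245102] 48.505244803920334 [-0.16969558 -0.49375633 -1.36999208]
units [-9.714 -7.488 -0.418 -0.   ] rows 7.357428463120374 0.0
new cmd 443.45 -261.9 90.05 90.0
```

View pics/d1.png

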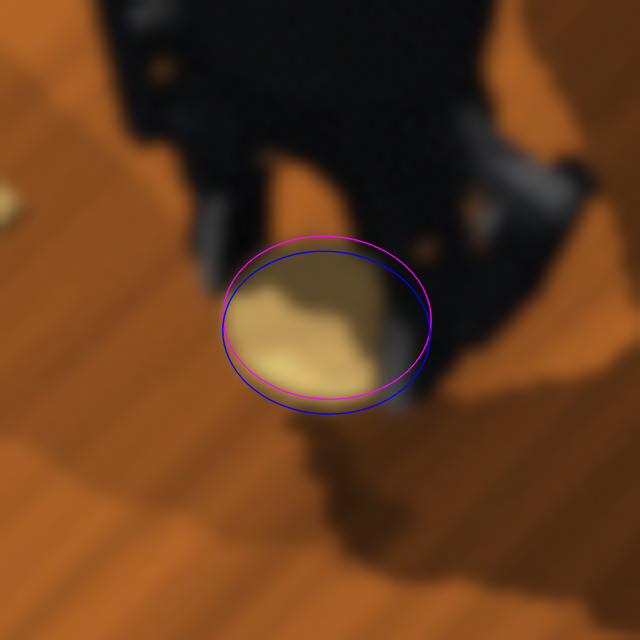

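servo_tool --commands '[-1,-0.8,-0.4,0,0.6,-2.2,-1.7,-0.4,0,0.6,-3.5,-2.7,-0.4,0,0.6,-4.8,-3.7,-0.4,0,0.6,-6.1,-4.7,-0.4,0,0.6,-7.4,-5.7,-0.4,0,0.6,-8.6,-6.6,-0.4,0,0.6,-9.4,-7.2,-0.4,0,0.6,-9.71,-7.49,-0.4,0,0.6,-9.71,-7.49,-0.4,0,0.6]'

```text
clock: 7.28
eef_pos: [440.8, -264.6, 89.3]
tool_rot: [-3.14, 0.001, 1.565]
force: [-0.7, 0.3, -0.2]
width: 48.9
```

servo_tool --commands '[0,0,0.4,0,0.6,0,0,0.8,0,0.6,0,0,1.2,0,0.6,0,0,1.6,0,0.6,0,0,1.6,0,0.6,0,0,1.6,0,0.6,0,0,1.6,0,0.6,0,0,1.6,0,0.6]'

```text
clock: 7.95
eef_pos: [443.4, -262.1, 49.8]
tool_rot: [3.141, 0.0, 1.571]
force: [0.7, 0.8, 0.6]
width: 48.9
```

```bash
python3 ov2.py 0 0.9 2.6 d2; python3 - <<'E'
from meas import *
d=D["scene"];b=np.array((150,270,260,370));im=crop(d,*b,6);s=ctrl.read_state();p=s["eef_pos"];print(p,s["tool_rot"])
draw(im,d,circ((443.5,-261),22,36),(0,255,0),6,b[:2]);draw(im,d,circ((p[0],p[1]+.9),26,p[2]+2.6),(255,0,255),6,b[:2])
cv2.imwrite("pics/d3.png",im)
d=D["top"];cv2.imwrite("pics/d3t.png",crop(d,400,200,540,320,5))
E
```

```text
8.05 [ 443.4034727  -262.22795073   49.96157265] 48.65713323971103 [-0.41027052 -0.34004711 -0.23141605]
[ 443.30614828 -262.24677862   49.95123389] [3.14090775e+00 3.84892486e-04 1.57052085e+00]
```

View pics/d3.png

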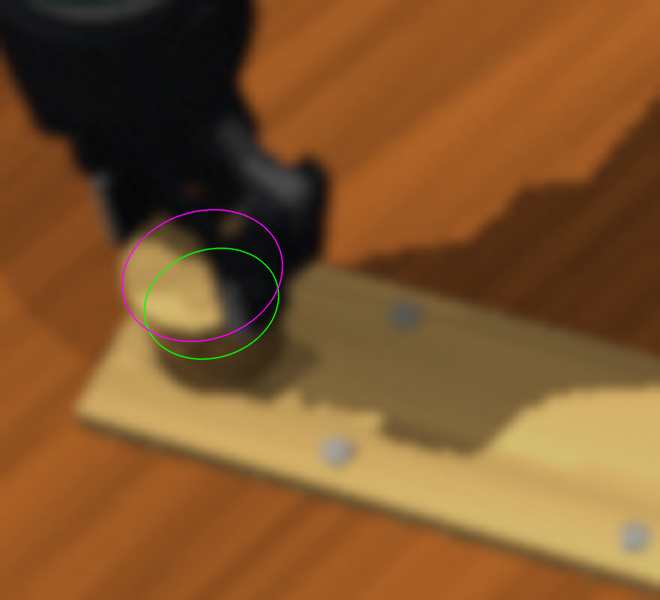

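View pics/d3t.png

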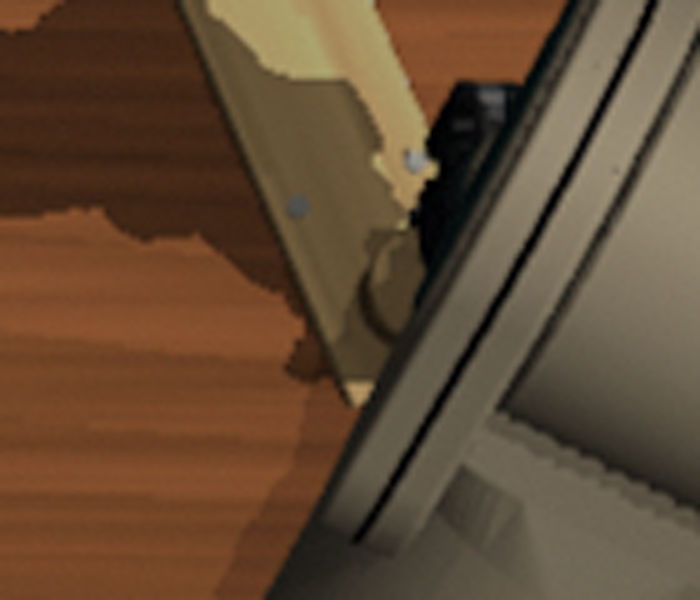

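servo_tool --commands '[0.01,0,0.2,0,0.6,0.01,0,0.4,0,0.6,0.01,0,0.55,0,0.6,0.01,0,0.55,0,0.6,0.01,0,0.55,0,0.6]'

```text
clock: 8.57
eef_pos: [442.7, -261.7, 35.3]
tool_rot: [-3.141, -0.001, 1.571]
force: [-0.2, 0.1, 0.1]
width: 48.7
```

servo_tool --commands '[0,0,0.04,0,0.6,0,0,0.08,0,0.6,0,0,0.08,0,0.6]'

```text
clock: 8.82
eef_pos: [443.0, -261.8, 33.7]
tool_rot: [-3.141, -0.0, 1.571]
force: [0.4, 0.3, -0.6]
width: 48.4
```

servo_tool --commands '[0,0,0.03,0,0.6,0,0,0.05,0,0.6,0,0,0.05,0,0.6]'

```text
clock: 9.07
eef_pos: [443.2, -261.9, 33.4]
tool_rot: [3.141, -0.0, 1.571]
force: [-2.4, 1.7, 8.8]
width: 48.6
```

servo_tool --commands '[0,0,0,0,0.38,0,0,0,0,0.35,0,0,0,0,0.3,0,0,0,0,0.2,0,0,0,0,0.1,0,0,0,0,0.1]'

```text
clock: 9.57
eef_pos: [443.1, -261.8, 32.4]
tool_rot: [-3.141, -0.0, 1.571]
force: [0.8, 0.4, 0.9]
width: 76.9
```

servo_tool --commands '[0,0,-0.5,0,0,0,0,-1.5,0,0,0,0,-3,0,0,0,0,-5,0,0,0,0,-5,0,0,0,0,-5,0,0,0,0,-5,0,0]'

```text
clock: 10.15
eef_pos: [443.2, -261.6, 157.7]
tool_rot: [3.141, 0.0, 1.571]
force: [0.3, 0.3, -0.1]
width: 85.0
```

```bash
python3 - <<'E'
from meas import *
d=D["scene"];b=np.array((150,270,260,370));im=crop(d,*b,6);s=ctrl.read_state();p=s["eef_pos"];print(s["clock"],p,s["tool_rot"])
draw(im,d,circ((443.5,-261),26,42),(255,0,255),6,b[:2])
cv2.imwrite("pics/e1.png",im)
E
python3 mv.py 443.45 -261.65 158.05 90 528.4 236.5 158 0
```

```text
10.25 [ 442.24057565 -261.10889826  156.28716365] [-3.13935340e+00 -1.36264298e-03  1.57085815e+00]
units [1.9926e+01 3.3980e+00 2.0000e-03 1.5000e+01] rows 12.118498728496881 12.569832402234637
new cmd 528.45 236.6 158.05 0.0
```

View pics/e1.png

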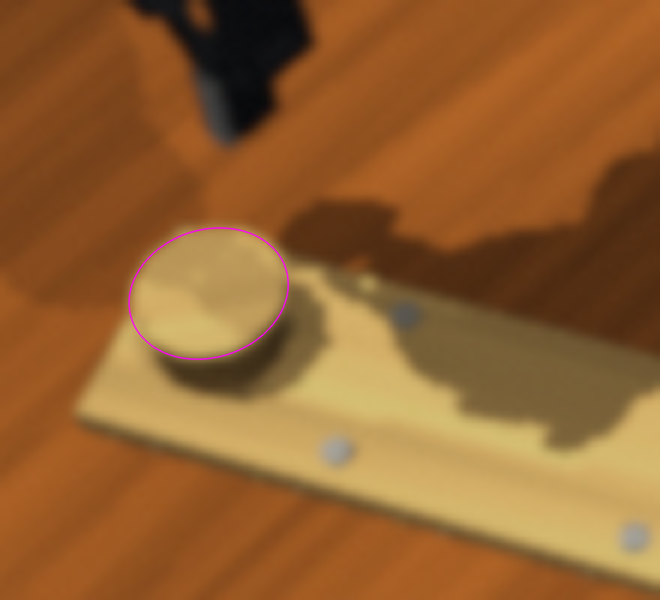

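The spacer sits flat on the pedestal and matches the predicted outline. Next I move to the lever.

servo_tool --commands '[10,1.7,0,7.5,0,10,1.7,0,7.5,0,10,1.7,0,7.5,0,10,1.7,0,7.5,0,10,1.7,0,7.5,0,10,1.7,0,7.5,0,10,1.7,0,7.5,0,10,1.7,0,7.5,0,10,1.7,0,7.5,0]'

```text
clock: 11.0
eef_pos: [484.7, -11.9, 156.3]
tool_rot: [-3.141, 0.003, 0.788]
force: [-0.1, -0.2, 0.0]
width: 85.2
```

```bash
python3 - <<'E'
from meas import *
s=ctrl.read_state();print(s["clock"],s["eef_pos"],s["tool_rot"],s["qpos"])
E
python3 mv.py 485.95 -11.65 158.05 45 528.4 236.5 130 0.5
```

```text
11.1 [484.90773997 -13.80963905 156.93888687] [-3.14145771e+00  1.95405880e-03  7.83288095e-01] [-0.39816859  0.56755856  0.5430854   2.05333654 -0.47717602  0.64598378
 -0.32292854]
units [ 8.219 -5.818  1.122  7.417] rows 6.074640517046017 6.215083798882682
new cmd 528.38 236.54 130.05 0.48
```

servo_tool --commands '[8.22,-5.82,1.12,7.42,0,8.22,-5.82,1.12,7.42,0,8.22,-5.82,1.12,7.42,0,8.22,-5.82,1.12,7.42,0,8.22,-5.82,1.12,7.42,0,8.22,-5.82,1.12,7.42,0,8.22,-5.82,1.12,7.42,0,8.22,-5.82,1.12,7.42,0,8.22,-5.82,1.12,7.42,0,8.22,-5.82,1.12,7.42,0]'

```text
clock: 11.93
eef_pos: [528.6, 232.9, 129.8]
tool_rot: [3.14, -0.0, 0.004]
force: [-0.2, -0.4, 0.2]
width: 85.1
```

```bash
python3 - <<'E'
from meas import *
s=ctrl.read_state();p=s["eef_pos"];print(s["clock"],s["eef_pos"],s["tool_rot"],s["qpos"])
d=D["scene"];b=np.array((310,120,450,250));im=crop(d,*b,5)
draw(im,d,[(528.4,229,40),(528.4,244,40)],(0,0,255),5,b[:2])
cv2.imwrite("pics/l1.png",im)
E
```

```text
12.0333 [528.61558001 233.58341736 130.08335947] [ 3.14147118e+00 -2.47763625e-04  4.25504243e-03] [-0.92378631  0.79094255  0.77240835  1.83205344 -0.73594195  0.83146049
 -1.34184073]
```

View pics/l1.png

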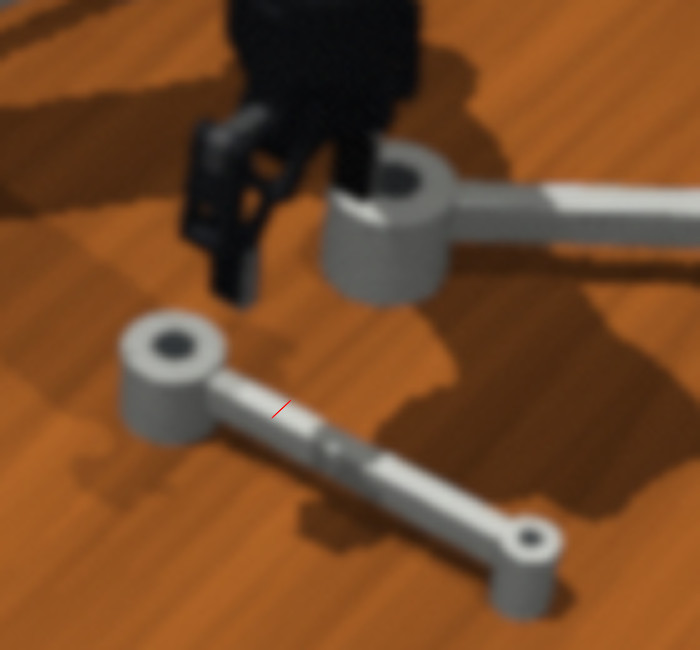

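servo_tool --commands '[0,0,1,0,0.3,0,0,2,0,0.3,0,0,3,0,0.3,0,0,3.5,0,0.3,0,0,3.5,0,0.3,0,0,3.5,0,0.3,0,0,3.5,0,0.3]'

```text
clock: 12.62
eef_pos: [529.3, 235.9, 43.4]
tool_rot: [-3.141, -0.002, 0.007]
force: [0.0, -0.0, 0.9]
width: 59.8
```

```bash
python3 - <<'E'
from meas import *
s=ctrl.read_state();p=s["eef_pos"];print(s["clock"],s["eef_pos"],s["tool_rot"],s["width"])
d=D["scene"];b=np.array((310,120,450,250));im=crop(d,*b,5)
draw(im,d,[(528.4,229,40),(528.4,244,40)],(0,0,255),5,b[:2])
cv2.imwrite("pics/l2.png",im)
E
```

```text
12.7167 [529.16382719 236.43181757  43.50994286] [-3.14068758e+00 -2.31529015e-03  8.01648055e-03] 59.94268968720245
```

View pics/l2.png

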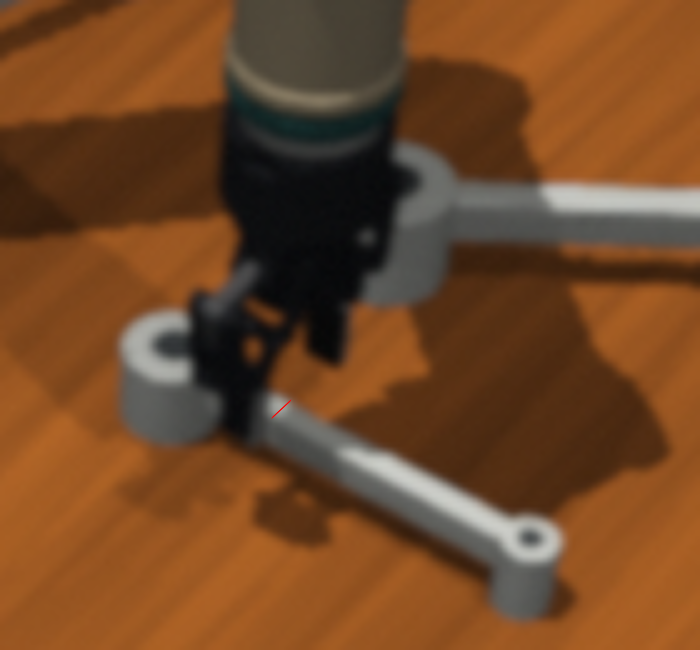

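servo_tool --commands '[-0.02,0,0.5,0,0.4,-0.02,0,1,0,0.4,-0.02,0,1.25,0,0.4,-0.02,0,1.25,0,0.4,-0.02,0,1.25,0,0.4,-0.02,0,1.25,0,0.4]'

```text
clock: 13.22
eef_pos: [527.7, 236.1, 10.7]
tool_rot: [3.141, 0.0, 0.008]
force: [-0.1, 0.1, 0.4]
width: 51.1
```

servo_tool --commands '[0,0,0,0,0.5,0,0,0,0,0.6,0,0,0,0,0.7,0,0,0,0,0.75,0,0,0,0,0.8,0,0,0,0,0.9,0,0,0,0,1,0,0,0,0,1,0,0,0,0,1]'

```text
clock: 13.97
eef_pos: [527.7, 236.6, 11.1]
tool_rot: [-3.141, -0.0, 0.008]
force: [-0.4, 0.7, 4.8]
width: 12.9
```

servo_tool --commands '[0,0,-0.2,0,1,0,0,-0.5,0,1,0,0,-1,0,1,0,0,-2,0,1,0,0,-3,0,1,0,0,-4,0,1,0,0,-5,0,1,0,0,-5,0,1,0,0,-5,0,1,0,0,-5,0,1]'

```text
clock: 14.8
eef_pos: [526.4, 236.5, 135.1]
tool_rot: [-3.142, 0.002, 0.008]
force: [0.1, -0.2, -5.6]
width: 12.9
```

```bash
cat > lev.py <<'E'
from meas import *
import sys
s=ctrl.read_state();p=s["eef_pos"];print(s["clock"],p,s["tool_rot"],s["width"],s["force"],s["torque"])
yw=s["tool_rot"][2];X=np.array([np.cos(yw),np.sin(yw)]);bz=p[2]+18.7-30+float(sys.argv[2])
h=p[:2]-63.5*X;e=h+200*X
n="scene";d=D[n];qs=np.array([proj(d,np.r_[h,bz]),proj(d,np.r_[e,bz])])
for n in("scene","top"):
    d=D[n];qs=np.array([proj(d,np.r_[h,bz]),proj(d,np.r_[e,bz])])
    lo=np.maximum(qs.min(0)-30,0).astype(int);hi=np.minimum(qs.max(0)+30,[640,480]).astype(int);im=crop(d,*lo,*hi,5)
    for c,r,z in((h,25,44),(e,14,42)):
        draw(im,d,circ(c,r,bz+z),(255,0,255),5,lo);draw(im,d,circ(c,r,bz),(255,0,0),5,lo)
    if len(sys.argv)>3:
        draw(im,d,circ((443.5,-261),26,42),(0,255,0),5,lo)
    cv2.imwrite(f"pics/{sys.argv[1]}_{n}.png",im)
E
python3 lev.py l3 0
```

```text
14.9 [526.23772577 236.24608676 134.34376793] [3.14071105e+00 2.96039126e-03 8.34713866e-03] 12.943721653583795 [-0.27539063 -0.07280696 -5.29935255] [-0.00526225 -0.01013124 -0.06443226]
```

View pics/l3_scene.png

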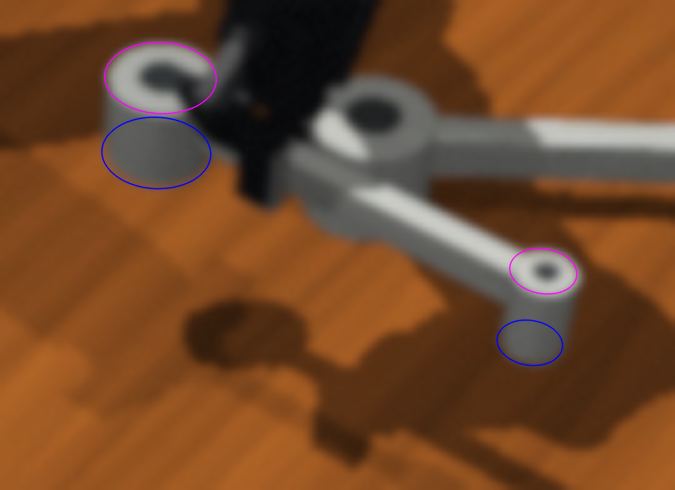

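View pics/l3_top.png

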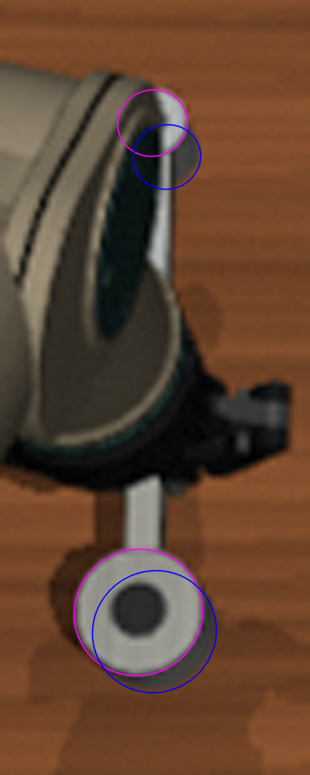

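```bash
python3 mv.py 527.88 236.54 136.3 0.48 501.9 -237.9 136.3 21.5;python3 mv.py 527.88 236.54 136.3 0.48 514 10 136.3 11
```

```text
units [-1.198 18.968  0.    -3.503] rows 11.394503376552667 2.935754189944134
new cmd 501.85 -237.94 136.3 21.48
units [-0.631  9.057  0.    -1.753] rows 5.4428012530146255 1.4692737430167597
new cmd 514.03 9.92 136.3 10.98
```

servo_tool --commands '[-0.03,0.4,0,-0.1,1,-0.08,1.2,0,-0.2,1,-0.15,2.3,0,-0.45,1,-0.23,3.4,0,-0.7,1,-0.31,4.5,0,-0.9,1,-0.39,5.6,0,-1.1,1,-0.47,6.7,0,-1.3,1,-0.54,7.8,0,-1.5,1,-0.6,8.6,0,-1.65,1,-0.63,9.06,0,-1.75,1]'

```text
clock: 15.73
eef_pos: [512.6, 5.9, 135.0]
tool_rot: [3.14, 0.002, 0.188]
force: [0.7, -0.7, -5.5]
width: 13.3
```

```bash
python3 - <<'E'
from cell import ctrl
s=ctrl.read_state();print(s["clock"],s["eef_pos"],s["tool_rot"],s["qpos"],s["width"])
E
python3 mv.py 514.03 9.92 136.3 10.98 501.9 -237.9 136.3 21.5
```

```text
15.7333 [512.58667448   5.94559546 135.04605094] [3.13975204e+00 2.13668944e-03 1.87892627e-01] [-0.50916301  0.67879553  0.68676862  2.00204664 -0.66403158  0.6977532
 -0.78316382] 13.333134361694734
units [-2.364  9.639  0.    -1.753] rows 5.9500404040306245 1.4692737430167597
new cmd 502.01 -237.91 136.3 21.48
```

servo_tool --commands '[-0.25,1,0,-0.2,1,-0.5,2.1,0,-0.4,1,-0.78,3.2,0,-0.6,1,-1.05,4.3,0,-0.8,1,-1.33,5.4,0,-1,1,-1.6,6.5,0,-1.2,1,-1.87,7.6,0,-1.4,1,-2.12,8.6,0,-1.55,1,-2.28,9.3,0,-1.7,1,-2.36,9.64,0,-1.75,1]'

```text
clock: 16.57
eef_pos: [500.2, -241.8, 135.0]
tool_rot: [3.14, 0.002, 0.371]
force: [-0.4, 0.2, -5.3]
width: 12.9
```

servo_tool --commands '[0,0,0,0,1,0,0,0,0,1,0,0,0,0,1,0,0,0,0,1,0,0,0,0,1,0,0,0,0,1]'

```text
clock: 17.07
eef_pos: [501.9, -236.9, 135.7]
tool_rot: [-3.141, -0.0, 0.376]
force: [0.3, 0.5, -5.2]
width: 13.4
```

```bash
python3 lev.py l4 0.1 1
```

```text
17.1667 [ 501.83570761 -237.47586383  135.86072484] [-3.14145079e+00 -1.30310800e-04  3.75641479e-01] 13.19334121131809 [-0.18089991  0.22299479 -3.77056356] [-0.00642962  0.01937921  0.00885843]
```

View pics/l4_scene.png

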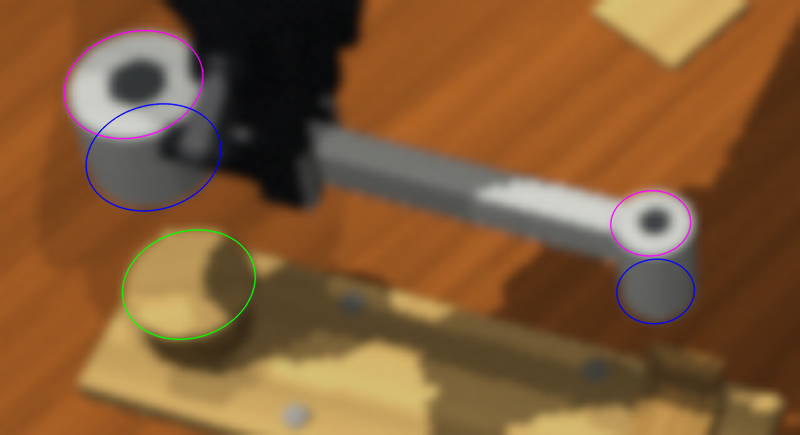

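View pics/l4_top.png

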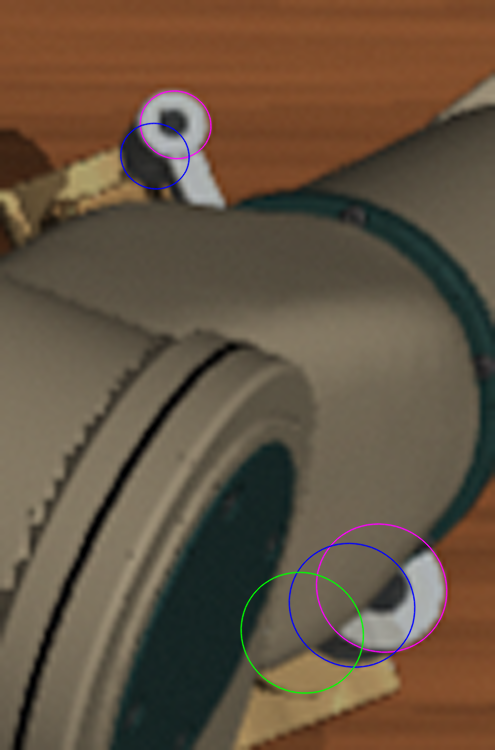

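servo_tool --commands '[0,0,0.15,0,1,0,0,0.4,0,1,0,0,0.7,0,1,0,0,1,0,1,0,0,1.2,0,1,0,0,1.31,0,1,0,0,1.31,0,1,0,0,1.31,0,1,0,0,1.31,0,1,0,0,1.31,0,1]'

```text
clock: 18.0
eef_pos: [501.9, -238.3, 103.4]
tool_rot: [3.141, -0.0, 0.375]
force: [-1.1, 0.4, -5.4]
width: 13.1
```

servo_tool --commands '[0,0,0,0,1,0,0,0,0,1,0,0,0,0,1,0,0,0,0,1,0,0,0,0,1,0,0,0,0,1,0,0,0,0,1,0,0,0,0,1,0,0,0,0,1,0,0,0,0,1]'

```text
clock: 18.83
eef_pos: [501.6, -238.1, 103.0]
tool_rot: [-3.142, 0.0, 0.375]
force: [1.1, -0.2, -4.8]
width: 13.5
```

```bash
python3 lev.py l5 0.1 1; python3 - <<'E'
from meas import *
for n,b in (("scene",0),("top",0)): cv2.imwrite(f"pics/f_{n}.png",D[n]["img"])
s=ctrl.read_state();p=s["eef_pos"];yw=s["tool_rot"][2]+.001;X=np.array([np.cos(yw),np.sin(yw)])
h=p[:2]+.7*X-63.5*X;print(h,h+200*X,p[2]-11.2,s["qd"],"fork",443.5+200*np.cos(.376),-261+200*np.sin(.376))
E
```

```text
18.9333 [ 501.63925471 -238.06424079  103.01866825] [-3.14153482e+00  4.74540513e-05  3.74769594e-01] 12.835075980301646 [ 1.28570628 -0.63282253 -4.81424772] [-0.02549161  0.02479256 -0.01105633]
[ 443.21586942 -261.12191893] [ 629.2648727  -187.73412444] 91.81588633295975 [ 0.00025341 -0.00048309  0.00139098  0.00048819 -0.0005859  -0.00074284
 -0.00032634] fork 629.5281768381003 -187.5594293166748
```

View pics/l5_scene.png

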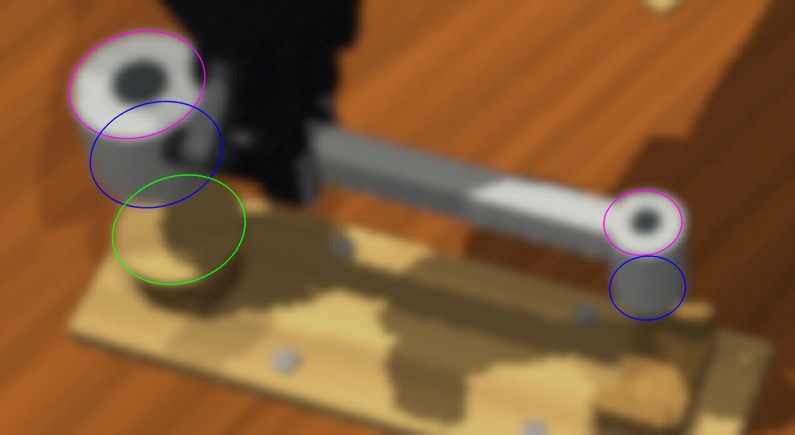

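View pics/f_top.png

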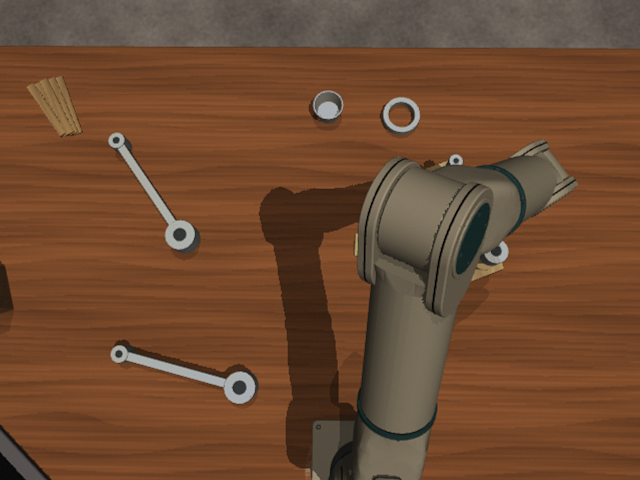

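View pics/f_scene.png

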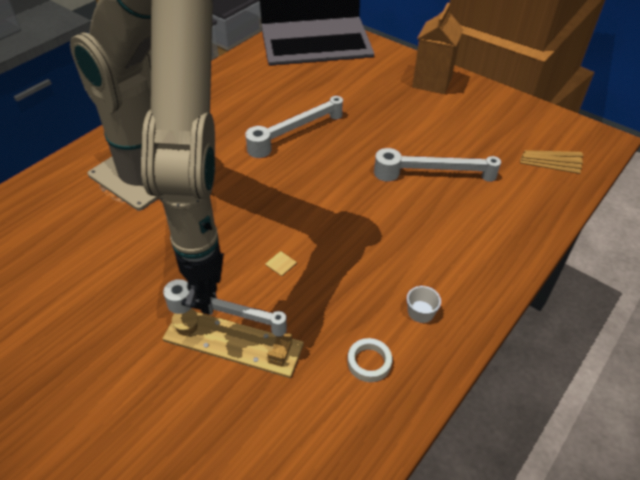

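```bash
python3 - <<'E'
from meas import *
for n,pt,w,z in(("scene",(444-1.2,-261),9,135.8),("scene",(629.3,-187.7),6,133.8),("top",(629.3,-187.7),6,133.8)):
    q=proj(D[n],(pt[0],pt[1],z)).round().astype(int);b=(q[0]-w,q[1]-w,q[0]+w,q[1]+w)
    for a,c in seg(n,b,lambda im:im.max(2)<110)[:2]: print(n,a,c,ray(D[n],c,z).round(1))
E
```

```text
scene 67.8125 [176.69 289.02] [ 443.1 -259.9  135.8]
scene 11.875 [277.74 316.88] [ 629.3 -187.1  133.8]
top 20.75 [455.65 160.26] [ 629.1 -188.   133.8]
top 11.53125 [455.15 164.86] [ 619.3 -186.7  133.8]
```

The camera agrees to about 1 mm: hub at (443.1,-259.9) and eye at (629.2,-187.5). I'm handing in.

```bash
python3 - <<'E'
from cell import ctrl
s=ctrl.read_state();print(s["clock"],s["width"],s["force"]);print(ctrl.finish_job())
E
```

```text
19.1333 13.309725153671 [-0.46595684  0.9635233  -4.95100673]
the job is handed in; nothing more can be done
None
```

I laid the spacer flat on the pedestal and let go of it. Then I gripped the smallest lever at its balance point and handed in at 19.1 s, still holding it over the jig.

**Spacer:** seen from the scene camera, its outline matches the expected one at the seat, (443.5, -261). It still matched after the lever came in above it. I got no clear top view of it after placing, because the arm hid it.

**Lever height and level:** the underside is at about z = 91.8 mm, which is 49.8 mm above the spacer. The tool is level to within about 0.1 mrad and still. The overlay showed no visible tilt.

**Lever position:** from the arm's reading, the hub is at (443.2, -261.1) over the seat. The eye is at (629.3, -187.7) over the fork at (629.5, -187.6). The cameras put the hub at (443.1, -259.9) and the eye at (629.1 to 629.3, -187.1 to -188.0). The two differ by about 1 mm, within the 2 mm calibration.

**Forces and bystanders:** I felt no contact while moving the lever. The fingertips pressed on the bench with about 18 N while gripping the spacer, and setting it down took about 9 N. The tile, cup and tape look unmoved in the last scene picture.

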